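Raise the order-up flag at the red pickup mark

ROBOT

A 7-joint arm with a two-finger parallel gripper is mounted at the origin on a cart in front of the work surface, level with it; the furniture and walls round the work are solid. World frame = base frame: x ahead of the robot, y to its left, z up, the work surface at z = 0. Lengths are in m, angles in rad, forces in N, time in s.
With the tool pointing down it reaches from about 0.35 to 0.9 m from the base axis. Payload 8.1 kg.
Tool frame: the origin (TCP) lies midway between the tips of the shut fingers; the grasp point (between the pads) lies 19 mm behind it; z points along the fingers, y is the line along which they close (so a half turn about z gives the same grasp; the last joint's range is limited). The gripper opens to 92 mm and grips with 3 to 60 N. Pads are 19 mm wide; open, the fingers measure 130 mm over their backs; the gripper's body (75 mm by 190 mm) begins 47 mm behind the grasp point.
Start: joints at [1.101, 0.434, 0.025, 1.573, -0.012, 1.134, -0.075], TCP at [0.224, -0.583, 0.227] pointing down, gripper open.
Joint ranges: [-2.62, 2.62], [-0.44, 2.09], [-1.27, 1.32], [0.08, 2.57], [-1.32, 4.46], [0.12, 2], [-2.74, 2.74]. Speed limits (rad/s): [2.22, 2.22, 3.01, 3.01, 3.14, 3.14, 3.14].

INTERFACE

Orientations are given as a rotation vector (axis times angle).
In Python, from cell import arm gives the robot as it stands.
- The arm moves only by the tool carry_out, never from a script. Its arguments are lists of equal length, an entry for each row: "claw": the finger opening in cm, from 0 to 9.18; "delta_pos": the shift along the tool's x, y, z in cm, a list of three; "angular": the turn, a rotation vector about the tool's x, y, z in rad, a list of three. In form: {"claw": [claw, ...], "delta_pos": [[dx, dy, dz], ...], "angular": [[ax, ay, az], ...]}. A call has 1 to 20 rows; each row shifts and turns the commanded pose from where the row before left it, along the tool's axes as they then stand; what a row does not reach is not made up. A row lasts 1/10 s, in which the tool goes at most 50 mm and 8.59 degrees, less where a joint would pass 70% of its speed; a pose out of reach is approached as far as the arm can. A call with a gripper value outside its range is refused whole. The fingers move at their own pace and stop on an object; "force" is the grip in N (left out, the last holds). Time passes only in rows, so rows that do not move let the fingers close. It gives the time, the measured TCP pose, the force, the opening and the grip force at its end, in the units of the state.
- arm.observe(): the state, without advancing time (a new reading comes with each control period).
- arm.get_image(name): name is "scene" or "side" or "wrist"; returns a dict with "frame" (420x560x3 uint8, red, green, blue), "mtx" (3x3 intrinsics, pixels), "T" (4x4, takes a point from camera to world coordinates). Camera axes: x right, y down, z forward; pixel columns grow to the right and rows downward; lengths in m; the calibration is good to about 2 mm. A picture is of the moment at which its call begins. There is no depth.
- arm.sign_off(): hands the job in; it is judged then, once.
Trained networks look in a picture, given as the dict that the camera call returned (one of the last four; its "shot" number tells which), for a name from the list of things; names that differ only in an ending like _2 or _b are one class to them, and where a whole thing is asked for, a point or a joint stands for the part that bears it (a point fixed in the world has none). Each returns a list of dicts, best first, with "conf" (0 to 1); they miss things now and then, are a little off and sometimes report something else, mostly with a low value. They report only what shows in the picture. A call takes as long as a camera call.
- arm.look_for(label, picture): "centre" ([column, row] as shares, 0 to 1, of the picture: columns of its width, rows of its height, amid what is visible of it).
- arm.trace(label, picture): "region" (420x560 bool, what is visible of it) and "centre" ([column, row] as shares, 0 to 1, of the picture: columns of its width, rows of its height, amid what is visible of it).
- arm.place_of(label, picture): "centre" ([column, row] as shares, 0 to 1, of the picture: columns of its width, rows of its height: a listed point, or the origin of a listed thing).
The state is a dict: "clock": time; "joints": joint angles; "dq": joint speeds; "joint_efforts": joint torques, N m; "position": TCP position; "ee_rot": TCP orientation; "force": force on the tool from outside, world axes, zero at the start; "ft_torque": the same for the moment, N m; "width": opening from 0.0 (shut) to 1.0 (fully open); "gripper_force": force on a finger pad.
Only numpy, scipy, OpenCV 4.12 (cv2) and the standard library are available. Lean on these libraries where they do the work, as an engineer would, in place of code of your own. Each camera call takes 0.05 s, during which the arm holds its last target. There are 200 camera calls.

TASK

An order is ready at the red pickup place. Take the flag mast by its grip head, slide it slowly along its track until the carriage's white line is level with the red clip, keeping the mast down; then, with the red button squeezed in, pull the mast straight up past its first stop to its second stop. It sinks when let go, so finish still holding it fully up, and leave the other things on the counter alone.

Things in the scene. Friction and masses are not known exactly. Their poses are not given: they have to be found in the camera images.
- track: Aluminium track, 50 wide x 320 long x 18 high (mm), fixed to the worktop. Origin: centre of its underside. Its y axis runs along the track, x across it (the front edge with the clips is at -x), z up. It stands at any yaw up to 0.25 rad.
- carriage (a joint): Position of the black carriage along the track, m, -0.115 to 0.115, growing toward the track's +y; 0 at the middle. It slides with about 1.2 N of friction and stays where it is left. The flag mast stands on it and goes with it.
- index_line (a point): White line on the middle of the carriage's front face (toward -x of the track), 19 mm above the worktop, 23 mm in front of the mast's axis.
- red_clip: Red pointer clip, 22 mm wide, 12 mm high, fixed beside the front edge of the track, its tip toward the track. Origin: on the worktop 6 mm behind its tip, axes parallel to the track's. The carriage belongs at the place where the index line is level with this origin along the track (same y in the clip's frame).
- blue_clip: Same clip in blue: the other pickup place, not wanted now. The red and the blue clip may change places.
- grip (a point): Middle of the grey grip head on top of the mast: where to take it, from above; 156 mm above the worktop with the mast down. The head reaches 26 mm below and 22 mm above this point and is 36 mm wide along the track. Across the track it runs from the back 16 mm behind (+x) to the red button's face 21 mm in front (-x): 37 mm, or 32 mm with the button pressed.
- pennant (a point): Centre of the yellow pennant plate, fixed to the grip head, 52 mm to +y (along the track) of its middle. The plate is 52 mm long along the track, 34 mm high and 3 mm thick; its top edge is 11 mm below grip, and it stands 8 mm behind it (+x). The latch's steel keeper bar lies under the button, its top 44 mm below grip while the mast is down.
- button (a joint): Red release button in the front (-x) side of the grip head, m, 0 out to 0.005 pressed in (toward +x); it springs back, needs about 6 N for the full stroke. While it is out its tongue is hooked under the keeper and the mast cannot rise; from about 0.004 on it is free. Fingers that close on the head across the track (one on the button, one on the ribbed back) press it.
- top_tube (a joint): Extension of the upper tube with the grip head, m, 0 down to 0.06 at the first stop. A spring pulls it back with 1 to 2 N. It comes out first.
- middle_tube (a joint): Extension of the middle tube, m, 0 down to 0.06 at the second stop; a spring pulls it back with 4 to 6 N. It rises only after the upper tube is at its stop. Grip height = 0.156 + both extensions; 0.276 at the second stop, which is firm. The mast sinks by itself when let go.
- pitcher: Bystander, loose: clear ribbed pitcher, 193 mm tall. Origin: centre of its underside.
- tumbler_b: Bystander, loose: clear drinking glass, 91 mm tall. Origin: centre of its underside.
- spice_shaker: Bystander, loose: brown shaker with a grey top, 90 mm tall. Origin: centre of its underside.
- syrup_jug: Bystander, loose: syrup jug with a black handle, 131 mm tall. Origin: centre of its underside.
- tea_box: Bystander, loose: green carton, 46x59x100 mm. Origin: centre of its underside.

How it is judged:
On the way, in this order (a step that is already met when the one before it is completed fails the run):
1. the carriage stands at the red clip with the mast still down (y of index_line in the frame of red_clip between -0.008 and 0.008 m and value of joint each of top_tube, middle_tube below 0.012 m), for 0.2 s.
2. the mast is pulled up to its second stop (value of joint each of top_tube, middle_tube above 0.054 m), for 0.2 s.
At the end, for the whole second after the job is handed in: The index line is within 8 mm of the red clip along the track, both tubes are within 6 mm of their stops and still, and the fingers hold the grip head (more than 3 N) (all of step 2 and y of index_line in the frame of red_clip between -0.008 and 0.008 m and contact force between the fingers and track above 3 N and velocity of joint middle_tube between -0.02 and 0.02 m/s); the arm keeps its last pose, push and grip.
It fails at once if the carriage is slid faster than 0.2 m/s (velocity of joint carriage above 0.2 m/s or velocity of joint carriage below -0.2 m/s).
It fails at once if the mast is raised while the carriage is away from the red clip ((y of index_line in the frame of red_clip above 0.02 m or y of index_line in the frame of red_clip below -0.02 m) and value of joint top_tube above 0.02 m).
It fails at once if a bystander is moved more than 20 mm (distance of any of pitcher, tumbler_b, spice_shaker, syrup_jug, tea_box from where it was at the start of the episode above 0.02 m).
It also fails if it takes over 42 s, if anything falls off the work surface, if the arm or the gripper's body presses on something with over 40 N, if the wrist force passes 120 N, or if a joint passes its speed limit or range.

## Working session

There is one attempt and no reset: what is moved stays moved. The work goes in short steps, Python scripts to look and compute and a tool call to move; the robot and the scene stay as the last step left them, time stands still between calls to the robot, and variables do not carry over. Pictures are saved under pics/ and viewed, at most 10 in all, crops included, and the job is handed in when it is done.

Besides the shell and the picture viewer there is one more tool, called after "Call:" as a command line: name --argument value ..., lists and objects as JSON in quotes. carry_out: Moves the arm, as the interface text tells. Its arguments: {"type":"object","properties":{"claw":{"type":"array","items":{"type":"number"}},"delta_pos":{"type":"array","items":{"type":"array","items":{"type":"number"}}},"angular":{"type":"array","items":{"type":"array","items":{"type":"number"}}},"force":{"type":"number"}},"required":["claw","delta_pos","angular"]}

```bash
mkdir -p pics; ls; cat > h.py <<'E'
import numpy as np, cv2
from cell import arm
from scipy.spatial.transform import Rotation as R
def px(d,c): return np.array([c[0]*560,c[1]*420])
def ray(d,p):
    v=np.linalg.inv(d["mtx"])@[p[0],p[1],1]; T=np.array(d["T"]); return T[:3,3],T[:3,:3]@v
def onz(d,p,z):
    o,v=ray(d,p); return o+v*(z-o[2])/v[2]
def tri(obs):
    A=np.zeros((3,3));b=np.zeros(3)
    for d,p in obs:
        o,v=ray(d,p);v=v/np.linalg.norm(v);M=np.eye(3)-np.outer(v,v);A+=M;b+=M@o
    return np.linalg.solve(A,b)
def proj(d,P):
    T=np.linalg.inv(np.array(d["T"]));q=np.array(d["mtx"])@(T[:3,:3]@P+T[:3,3]);return q[:2]/q[2]
def save(d,n): cv2.imwrite("pics/"+n+".png",d["frame"][:,:,::-1])
E
python3 - <<'E'
from h import *
np.set_printoptions(precision=4,suppress=True)
s=arm.observe();print(s)
Z=dict(track=0,red_clip=0,blue_clip=0,index_line=.019,grip=.156,pennant=.128)
for n in["pitcher","tumbler_b","spice_shaker","syrup_jug","tea_box"]:Z[n]=0
ims=[]
for c in["scene","side","wrist"]:
    d=arm.get_image(c);save(d,c+"0");print(c,np.array(d["T"])[:3,3])
    for n in Z:
        for r in arm.place_of(n,d)[:2]:
            p=px(d,r["centre"]);print(" ",n,round(r["conf"],2),p,onz(d,p,Z[n]))
a=cv2.imread("pics/scene0.png");b=cv2.imread("pics/side0.png")
E
```

```text
pics
{'clock': 0.0, 'joints': array([ 1.1014,  0.4353,  0.025 ,  1.5741, -0.0116,  1.134 , -0.0751]), 'dq': array([-0.0005,  0.0014,  0.0001, -0.0002,  0.001 ,  0.0002, -0.0006]), 'joint_efforts': array([ -0.0014, -66.7849,   0.984 , -31.4459,  -0.0607,   0.0429,
         0.0002]), 'position': array([ 0.2239, -0.583 ,  0.2259]), 'ee_rot': array([-3.0874, -0.5726,  0.0006]), 'force': array([ 0.8987,  0.1188, -0.2649]), 'ft_torque': array([-0.0056, -0.0073, -0.1108]), 'gripper_force': 0.0, 'width': 1.0008321789440289}
scene [-0.0929  0.3268  0.8894]
  track 0.58 [329.28  258.216] [ 0.4996 -0.1132 -0.    ]
  red_clip 0.52 [301.672 277.494] [ 0.481  -0.0296  0.    ]
  blue_clip 0.56 [369.992 257.208] [ 0.4582 -0.1983  0.    ]
  index_line 0.82 [323.68  264.684] [ 0.4769 -0.083   0.019 ]
  grip 0.83 [323.12  213.318] [ 0.5038 -0.0879  0.156 ]
  pennant 0.85 [299.824 229.992] [ 0.5074 -0.0355  0.128 ]
  pitcher 0.64 [166.488 247.884] [ 0.7042  0.2088 -0.    ]
  pitcher 0.61 [370.608 258.804] [ 0.4537 -0.1968  0.    ]
  tumbler_b 0.57 [367.192 186.9  ] [ 0.6606 -0.3306  0.    ]
  spice_shak
[... 354 characters left out ...]
[ 0.6408 -0.1502  0.    ]
  red_clip 0.44 [309.4   263.508] [ 0.4687 -0.0234  0.    ]
  blue_clip 0.47 [350.28 237.09] [ 0.4426 -0.2046  0.    ]
  index_line 0.71 [319.984 244.104] [ 0.4788 -0.0951  0.019 ]
  grip 0.78 [314.216 198.114] [ 0.4916 -0.0797  0.156 ]
  grip 0.2 [307.384 266.616] [0.3442 0.2031 0.156 ]
  pennant 0.93 [299.6  214.62] [ 0.5029 -0.0283  0.128 ]
  pitcher 0.92 [174.608 276.612] [0.7146 0.2083 0.    ]
  tumbler_b 0.71 [313.712 202.314] [ 0.6428 -0.3475  0.    ]
  spice_shaker 0.69 [293.72  210.588] [ 0.6647 -0.2611  0.    ]
  syrup_jug 0.8 [278.712 222.81 ] [ 0.6584 -0.1672 -0.    ]
  tea_box 0.59 [209.216 319.62 ] [0.5351 0.2868 0.    ]
wrist [ 0.2946 -0.5572  0.3844]
```

```bash
python3 - <<'E'
import cv2
a=cv2.imread("pics/scene0.png")[160:340,220:420];b=cv2.imread("pics/side0.png")[160:340,220:420]
cv2.imwrite("pics/c1.png",cv2.resize(cv2.hconcat([a,b]),(800,360),interpolation=cv2.INTER_CUBIC))
E
```

```text
(no output)
```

View pics/c1.png

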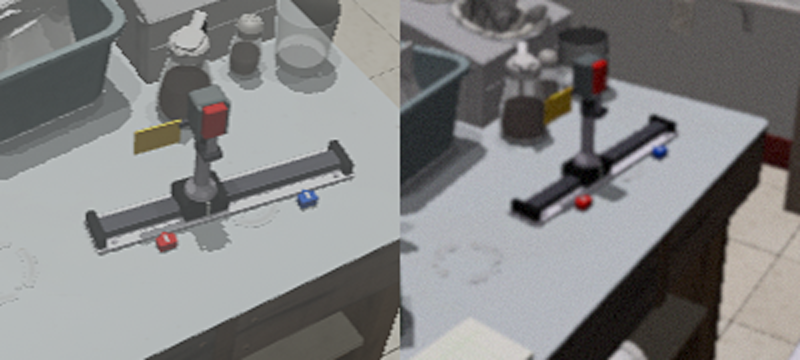

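View pics/scene0.png

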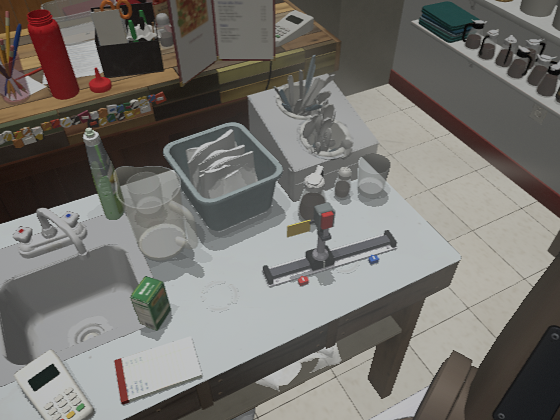

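Call:
carry_out --claw '[9.1,9.1,9.1,9.1,9.1,9.1,9.1,9.1,9.1,9.1,9.1,9.1,9.1,9.1,9.1,9.1,9.1,9.1,9.1,9.1]' --delta_pos '[[1.5,-1.3,-0.6],[3.1,-2.6,-0.6],[3.1,-2.6,-0.6],[3.1,-2.6,-0.6],[3.1,-2.6,-0.6],[3.1,-2.6,-0.6],[3.1,-2.6,-0.6],[3.1,-2.6,-0.6],[3.1,-2.6,-0.6],[3.1,-2.6,-0.6],[3.1,-2.6,-0.6],[3.1,-2.6,-0.6],[3.1,-2.6,-0.6],[1.5,-1.3,0],[0,0,0],[0,0,0],[0,0,0],[0,0,0],[0,0,0],[0,0,0]]' --angular '[[0,0,0],[0,0,0],[0,0,0],[0,0,0],[0,0,0],[0,0,0],[0,0,0],[0,0,0],[0,0,0],[0,0,0],[0,0,0],[0,0,0],[0,0,-0.13],[0,0,-0.13],[0,0,-0.13],[0,0,-0.13],[0,0,-0.13],[0,0,-0.13],[0,0,-0.13],[0,0,-0.13]]'

```text
clock: 3.8
position: [0.4755, -0.1218, 0.305]
ee_rot: [2.389, 2.039, -0.0]
force: [0.2, 0.6, -0.8]
width: 0.991
gripper_force: 0.0
```

```bash
cat > m.py <<'E'
from h import *
import sys
np.set_printoptions(precision=4,suppress=True)
def run(tag,cams=("wrist","scene","side"),zg=.156):
    s=arm.observe();Rt=R.from_rotvec(s["ee_rot"]).as_matrix()
    print(s["clock"],s["position"],"toolx",np.degrees(np.arctan2(Rt[1,0],Rt[0,0])),"tooly",np.arctan2(Rt[1,1],Rt[0,1]),"F",s["force"],s["width"],s["gripper_force"],s["joints"])
    Z=dict(track=0,red_clip=0,blue_clip=0,index_line=.019,grip=zg,pennant=zg-.028)
    for c in cams:
        d=arm.get_image(c);save(d,tag+c);print(c,np.array(d["T"])[:3,3])
        for n in Z:
            for r in arm.place_of(n,d)[:1]:
                p=px(d,r["centre"]);print(" ",n,round(r["conf"],2),p,onz(d,p,Z[n]))
run(sys.argv[1],sys.argv[2].split(","),float(sys.argv[3]) if len(sys.argv)>3 else .156)
E
python3 m.py b wrist,scene,side
```

```text
3.8 [ 0.4755 -0.1218  0.305 ] toolx 80.9490535387834 tooly -0.1579687342403574 F [ 0.1582  0.5518 -0.7681] 0.9913472792929785 0.0 [ 0.4868  0.1871 -0.4069  1.7413  0.0786  1.2289 -0.0981]
wrist [ 0.4881 -0.0486  0.4626]
  track 0.83 [291.704 156.996] [ 0.4948 -0.1184  0.    ]
  red_clip 0.83 [263.424  86.394] [ 0.4742 -0.0307  0.    ]
  blue_clip 0.49 [269.92  223.608] [ 0.4539 -0.2     0.    ]
  index_line 0.93 [269.976 132.006] [ 0.4738 -0.0826  0.019 ]
  grip 0.8 [300.608 148.092] [ 0.5008 -0.0888  0.156 ]
  pennant 0.56 [302.176  81.984] [ 0.5112 -0.0373  0.128 ]
scene [-0.0929  0.3268  0.8894]
  track 0.91 [326.312 258.006] [ 0.5033 -0.1075 -0.    ]
  red_clip 0.16 [372.12  258.804] [ 0.452  -0.1999  0.    ]
  blue_clip 0.62 [372.4   258.594] [ 0.4522 -0.2008  0.    ]
  index_line 0.97 [326.088 262.206] [ 0.4804 -0.0914  0.019 ]
  grip 0.65 [320.096 215.082] [ 0.5023 -0.0797  0.156 ]
  pennant 0.91 [300.776 224.784] [ 0.5195 -0.0445  0.128 ]
side [-0.056   0.8994  0.6705]
  track 0.83 [318.696 245.91 ] [ 0.4925 -0.1137  0.    ]
  red_clip 0.6 [309.176 264.81 ] [ 0.4661 -0.0178  0.    ]
  index_line 0.84 [323.288 245.7  ] [ 0.4674 -0.0926  0.019 ]
  grip 0.94 [314.328 200.886] [ 0.4831 -0.0655  0.156 ]
  pennant 0.85 [297.976 214.284] [ 0.5072 -0.0277  0.128 ]
```

View pics/bwrist.png

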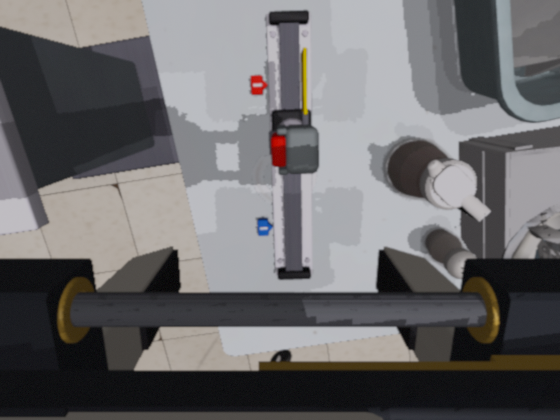

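```bash
cat > seg.py <<'E'
from h import *
import sys
np.set_printoptions(precision=4,suppress=True)
def blobs(hsv,lo,hi,amin=30):
    m=cv2.inRange(hsv,lo,hi);n,l,st,c=cv2.connectedComponentsWithStats(m)
    return [(st[i].tolist(),c[i]) for i in range(1,n) if st[i][4]>=amin]
def seg(d):
    hsv=cv2.cvtColor(d["frame"],cv2.COLOR_RGB2HSV)
    for nm,lo,hi,z in[("red",(0,170,80),(8,255,255),.009),("blue",(105,150,80),(125,255,255),.009),("yel",(22,150,80),(32,255,255),.13)]:
        for s,c in blobs(hsv,lo,hi): print(nm,s,c,onz(d,c,z))
E
python3 - <<'E'
from seg import *
d=arm.get_image("wrist");seg(d)
for p in[(289,17),(294,273)]:print("cap",onz(d,p,.02))
for n in["track","red_clip","blue_clip","grip","carriage"]:
    for r in arm.trace(n,d)[:1]:
        ys,xs=np.nonzero(r["region"]);print(n,r["conf"],xs.min(),xs.max(),ys.min(),ys.max(),r["centre"][0]*560,r["centre"][1]*420)
f=d["frame"][5:290,220:350];cv2.imwrite("pics/w2.png",cv2.resize(f[:,:,::-1],None,fx=2.1*2.1/2.1*1,fy=2.1,interpolation=cv2.INTER_NEAREST))
f=d["frame"][60:240,240:330];cv2.imwrite("pics/w2.png",cv2.resize(f[:,:,::-1],None,fx=3.3,fy=3.3,interpolation=cv2.INTER_NEAREST))
E
```

```text
red [250, 76, 16, 18, 163] [256.5215  84.411 ] [ 0.4678 -0.0284  0.009 ]
red [270, 133, 15, 33, 412] [277.5801 148.9951] [ 0.4796 -0.1055  0.009 ]
blue [258, 218, 14, 17, 137] [263.635  225.6934] [ 0.446  -0.1991  0.009 ]
yel [301, 47, 6, 67, 241] [302.8133  79.4357] [ 0.5127 -0.0365  0.13  ]
cap [0.5151 0.0331 0.02  ]
cap [ 0.4747 -0.2658  0.02  ]
track 0.93 265 318 9 278 291.424 138.81
blue_clip 0.76 258 271 217 234 263.312 224.28
grip 0.87 269 317 46 172 299.20799999999997 141.582
carriage 0.65 268 318 46 174 297.08 139.188
```

View pics/w2.png

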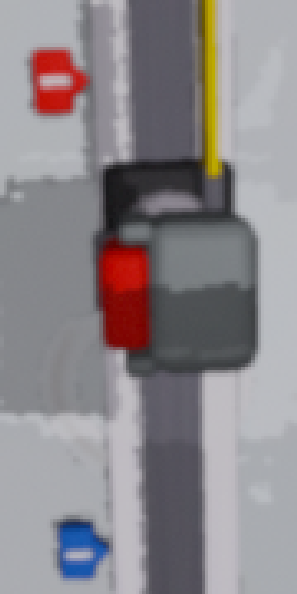

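Call:
carry_out --claw '[9.1,9.1,9.1,9.1,9.1,9.1,9.1,9.1,9.1,9.1,9.1]' --delta_pos '[[1.9,0.9,1.5],[1.9,0.9,3],[0,0,3],[0,0,3],[0,0,0],[0,0,2.5],[0,0,2],[0,0,1.3],[0,0,0.5],[0,0,0],[0,0,0]]' --angular '[[0,0,-0.02],[0,0,-0.006],[0,0,0],[0,0,0],[0,0,0],[0,0,0],[0,0,0],[0,0,0],[0,0,0],[0,0,0],[0,0,0]]'

```text
clock: 6.25
position: [0.5002, -0.088, 0.1377]
ee_rot: [2.369, 2.062, 0.001]
force: [1.1, -0.9, -0.6]
width: 0.988
gripper_force: 0.0
```

```bash
python3 - <<'E'
from seg import *
s=arm.observe();print(s["position"],s["force"],s["joints"])
Rt=R.from_rotvec(s["ee_rot"]).as_matrix();print(np.arctan2(Rt[1,1],Rt[0,1]))
d=arm.get_image("wrist");seg(d);save(d,"d1")
for r in arm.place_of("grip",d)[:1]:
    p=px(d,r["centre"]);print(p,r["conf"],onz(d,p,.156))
print("tcp grasp px",proj(d,s["position"]+[0,0,.019]))
E
```

```text
[ 0.5002 -0.088   0.1377] [ 1.0894 -0.9077 -0.648 ] [ 0.3859  0.3807 -0.4088  1.9397  0.1968  0.8582 -0.2641]
-0.13818387662531612
red [212, 113, 25, 28, 442] [222.5045 126.2873] [ 0.468  -0.0276  0.009 ]
red [219, 258, 7, 13, 33] [222.1212 264.5152] [ 0.4475 -0.1387  0.009 ]
red [212, 272, 29, 20, 281] [224.6512 285.5694] [ 0.4462 -0.1582  0.009 ]
red [215, 327, 28, 13, 301] [229.1561 332.392 ] [ 0.442  -0.2038  0.009 ]
yel [283, 92, 9, 128, 952] [286.7185 157.4076] [ 0.512  -0.0393  0.13  ]
[270.312 285.18 ] 0.67 [ 0.4982 -0.0869  0.156 ]
tcp grasp px [275.3617 287.8546]
```

View pics/d1.png

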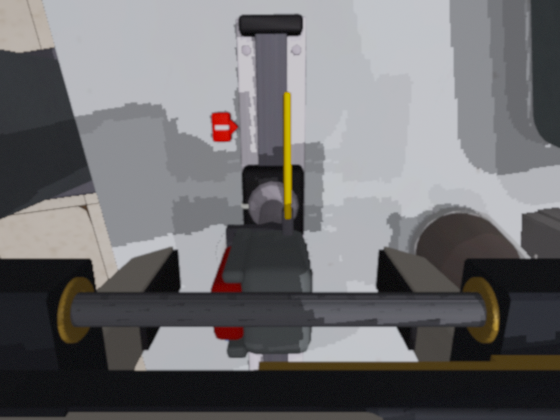

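Call:
carry_out --claw '[6,4,3,2.5,2.5,2.5,2.5,2.5]' --delta_pos '[[0,0,0],[0,0,0],[0,0,0],[0,0,0],[0,0,0],[0,0,0],[0,0,0],[0,0,0]]' --angular '[[0,0,0],[0,0,0],[0,0,0],[0,0,0],[0,0,0],[0,0,0],[0,0,0],[0,0,0]]' --force 30

```text
clock: 7.15
position: [0.498, -0.0877, 0.1365]
ee_rot: [-2.368, -2.062, 0.003]
force: [-10.9, 1.6, 7.8]
width: 0.343
gripper_force: 5.8
```

```bash
cat > idx.py <<'E'
from seg import *
s=arm.observe();print(s["clock"],s["position"],"F",s["force"],"open mm",s["width"]*91.8,s["gripper_force"])
Rt=R.from_rotvec(s["ee_rot"]).as_matrix();print("tooly",np.arctan2(Rt[1,1],Rt[0,1]))
y=-.132;ya=np.array([-np.sin(y),np.cos(y),0])
for c in ["wrist","scene"]:
    d=arm.get_image(c);save(d,"i_"+c)
    if c=="wrist":
        for st,cc in blobs(cv2.cvtColor(d["frame"],cv2.COLOR_RGB2HSV),(0,170,80),(8,255,255)):print("red",st,cc,"s",onz(d,cc,.009)@ya)
    for n,z in(("index_line",.019),("red_clip",0)):
        for r in arm.place_of(n,d)[:1]:
            p=px(d,r["centre"]);print(c,n,r["conf"],p,"s",onz(d,p,z)@ya)
print("grip s",s["position"]@ya)
E
python3 idx.py; python3 - <<'E'
import sys; sys.path.insert(0,'.')
E
```

```text
7.15 [ 0.498  -0.0877  0.1365] F [-10.8801   1.5653   7.8184] open mm 31.49529249724292 5.821631848812103
tooly -0.13796368894503813
red [216, 113, 25, 28, 429] [226.0326 126.3333] s 0.034207177906690936
red [231, 285, 17, 7, 110] [239.0636 287.9545] s -0.09988496107100811
red [235, 327, 15, 14, 201] [242.0945 333.4876] s -0.1443524221892062
wrist index_line 0.9 [244.328 199.794] s -0.020020368692006317
wrist red_clip 0.79 [233.8  125.79] s 0.033993702520482706
scene index_line 0.59 [326.424 266.7  ] s -0.0229331553447941
scene red_clip 0.55 [301.504 280.308] s 0.037228198304604596
grip s -0.021407245232599313
```

Call:
carry_out --claw '[2.5,2.5,2.5,2.5,2.5,2.5,2.5,2.5,2.5,2.5,2.5,2.5,2.5,2.5,2.5,2.5,2.5]' --delta_pos '[[0,-0.1,0],[0,-0.1,0],[0.2,0,0],[0.4,0,0],[0.5,0,0],[0.5,0,0],[0.5,0,0],[0.5,0,0],[0.5,0,0],[0.5,0,0],[0.5,0,0],[0.5,0,0],[0.4,0,0],[0.3,0,0],[0.1,0,0],[0,0,0],[0,0,0]]' --angular '[[0,0,0],[0,0,0],[0,0,0],[0,0,0],[0,0,0],[0,0,0],[0,0,0],[0,0,0],[0,0,0],[0,0,0],[0,0,0],[0,0,0],[0,0,0],[0,0,0],[0,0,0],[0,0,0],[0,0,0]]' --force 30

```text
clock: 9.15
position: [0.5046, -0.0336, 0.1367]
ee_rot: [-2.369, -2.063, 0.0]
force: [-5.0, 1.2, 4.8]
width: 0.327
gripper_force: 30.1
```

```bash
python3 idx.py
```

```text
9.15 [ 0.5046 -0.0336  0.1367] F [-4.999   1.2497  4.8407] open mm 30.00599443464786 30.053438544273376
tooly -0.13773457237126652
red [220, 184, 23, 27, 390] [229.5436 196.0897] s 0.03499782493090611
red [233, 284, 16, 8, 106] [240.783  287.8491] s -0.045209058630584394
red [237, 327, 14, 14, 173] [244.052  333.5838] s -0.08986358686454313
wrist index_line 0.78 [245.896 199.08 ] s 0.03511051900583431
wrist red_clip 0.59 [233.576 192.486] s 0.035709936655232116
scene index_line 0.75 [303.576 274.89 ] s 0.0333437279309694
scene red_clip 0.4 [302.008 276.108] s 0.03183588365367244
grip s 0.033117766578462444
```

View pics/i_wrist.png

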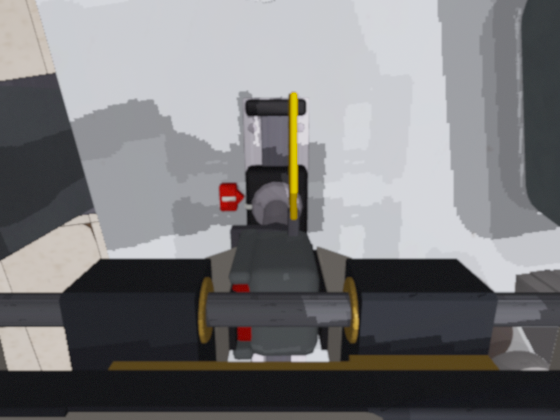

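```bash
python3 - <<'E'
from h import *
ya=np.array([np.sin(.132),np.cos(.132),0])
d=arm.get_image("wrist");f=d["frame"][150:250,200:320]
cv2.imwrite("pics/z1.png",cv2.resize(f[:,:,::-1],None,fx=6,fy=6,interpolation=cv2.INTER_NEAREST))
for p,z in[((246,207),.019),((246,199),.019),((243,197),.006),((229.5,196),.009)]:print(p,z,onz(d,p,z)@ya)
# predicted pixel of index line from grip pose
s=arm.observe()["position"]
xa=np.array([np.cos(.132),-np.sin(.132),0]);g=s.copy();g[2]=.019
print("pred",proj(d,g-xa*.023))
E
```

```text
(246, 207) 0.019 0.02883714094249429
(246, 199) 0.019 0.03517486873649909
(243, 197) 0.006 0.03343064980789704
(229.5, 196) 0.009 0.03507369018246574
pred [246.31757181 201.61564464]
```

View pics/z1.png

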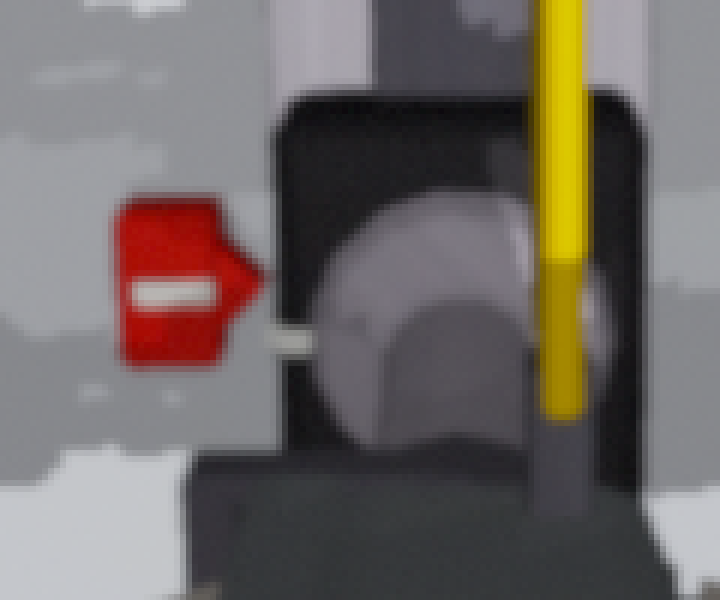

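```bash
python3 - <<'E'
from h import *
ya=np.array([np.sin(.132),np.cos(.132),0]);xa=np.array([np.cos(.132),-np.sin(.132),0])
d=arm.get_image("wrist")
for z in(.019,.025,.03,.035,.04):
    a,b=onz(d,(246.2,185),z),onz(d,(307.5,185),z)
    print(z,"width",(b-a)@xa,"xc",(a+b)@xa/2,"tick s",onz(d,(248,206.8),z)@ya)
for z in(.111,.128,.145):print("pennant end",z,onz(d,(294,92.5),z)@ya-.078)
for z in(.0,.006,.009,.012):print("clip",z,onz(d,(243.5,196.2),z)@ya)
fs=[]
for c,(u,v) in(("scene",(303,273)),("side",(310,258))):
    e=arm.get_image(c);f=e["frame"][v-30:v+30,u-40:u+40];fs.append(cv2.resize(f[:,:,::-1],None,fx=5,fy=5,interpolation=cv2.INTER_CUBIC))
    C=onz(d,(229.5,196),.006)  # clip body from wrist
    print(c,"clip pred",proj(e,C),[ (ds,proj(e,np.r_[((.0345+ds)*ya+((arm.observe()["position"]@xa)-.023)*xa)[:2],.019])) for ds in(-.008,0,.008)])
cv2.imwrite("pics/z2.png",cv2.hconcat(fs))
E
```

```text
0.019 width 0.046209670139644325 xc 0.50506373761048 tick s 0.028987566836504976
0.025 width 0.04520244901532107 xc 0.5050884770838577 tick s 0.030693816561905903
0.03 width 0.04436309807838519 xc 0.5051090933116726 tick s 0.03211569133307331
0.035 width 0.04352374714144926 xc 0.5051297095394874 tick s 0.03353756610424074
0.04 width 0.04268439620451322 xc 0.5051503257673022 tick s 0.03495944087540816
pennant end 0.111 0.03276164368305311
pennant end 0.128 0.03243753295704341
pennant end 0.145 0.03211342223103371
clip 0.0 0.032562314574329954
clip 0.006 0.03408551069724578
clip 0.009 0.034847108758703685
clip 0.012 0.035608706820161616
scene clip pred [303.89225369 280.47889263] [(-0.008, array([304.92421141, 270.9828715 ])), (0, array([301.56031804, 271.9779805 ])), (0.008, array([298.18425258, 272.97669026]))]
side clip pred [310.60575402 260.8984827 ] [(-0.008, array([308.14700005, 253.39122731])), (0, array([306.21157619, 254.62506794])), (0.008, array([304.25933483, 255.86962978]))]
```

View pics/z2.png

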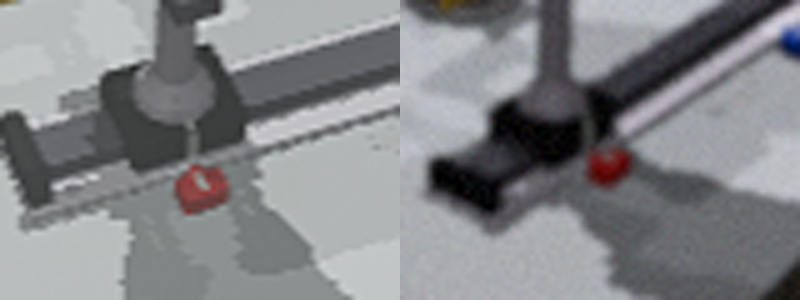

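Call:
carry_out --claw '[2.5,2.5,2.5,2.5,2.5,2.5,2.5,2.5,2.5,2.5,2.5,2.5]' --delta_pos '[[0.1,0,0],[0.05,0,0],[0,0,0],[0,0,0],[0,0,0],[0,0,-0.3],[0,0,-0.7],[0,0,-1],[0,0,-1],[0,0,-1],[0,0,-1],[0,0,0]]' --angular '[[0,0,0],[0,0,0],[0,0,0],[0,0,0],[0,0,0],[0,0,0],[0,0,0],[0,0,0],[0,0,0],[0,0,0],[0,0,0],[0,0,0]]' --force 40

```text
clock: 10.85
position: [0.5049, -0.0326, 0.1883]
ee_rot: [2.369, 2.063, 0.0]
force: [-4.7, 0.9, -3.2]
width: 0.322
gripper_force: 40.1
```

```bash
python3 - <<'E'
from h import *
ya=np.array([np.sin(.132),np.cos(.132),0])
s=arm.observe();print(s["position"],s["position"]@ya,s["force"],s["width"]*91.8)
d=arm.get_image("scene");r=arm.place_of("grip",d)[0];p=px(d,r["centre"]);print(r["conf"],p,"pred held",proj(d,s["position"]+[0,0,.019]),"down",proj(d,[*s["position"][:2],.156]))
E
```

```text
[ 0.50492656 -0.03261225  0.18826631] 0.03412837680988405 [-4.72720469  0.903054   -3.16902869] 29.519489607636245
0.96 [295.624 200.886] pred held [300.34700015 203.97383362] down [299.60109374 221.95859935]
```

Call:
carry_out --claw '[2.5,2.5,2.5,2.5,2.5,2.5,2.5,2.5,2.5,2.5,2.5]' --delta_pos '[[0,0,-0.6],[0,0,-1],[0,0,-1],[0,0,-1],[0,0,-1],[0,0,-1],[0,0,-0.8],[0,0,-0.5],[0,0,-0.2],[0,0,0],[0,0,0]]' --angular '[[0,0,0],[0,0,0],[0,0,0],[0,0,0],[0,0,0],[0,0,0],[0,0,0],[0,0,0],[0,0,0],[0,0,0],[0,0,0]]' --force 40

```text
clock: 12.05
position: [0.5049, -0.0327, 0.2572]
ee_rot: [-2.369, -2.063, 0.001]
force: [-3.0, 0.2, -13.4]
width: 0.321
gripper_force: 40.0
```

```bash
python3 - <<'E'
from h import *
ya=np.array([np.sin(.132),np.cos(.132),0])
s=arm.observe();print(s["position"],s["position"]@ya,s["force"],s["width"]*91.8)
d=arm.get_image("scene");r=arm.place_of("grip",d)[0];p=px(d,r["centre"]);print(r["conf"],p,"pred held",proj(d,s["position"]+[0,0,.019]))
e=arm.get_image("wrist")
a=cv2.resize(d["frame"][140:300,220:380],(400,400),interpolation=cv2.INTER_CUBIC);b=cv2.resize(e["frame"][130:290,200:360],(400,400),interpolation=cv2.INTER_CUBIC)
cv2.imwrite("pics/z3.png",cv2.hconcat([a,b])[:,:,::-1])
E
```

```text
[ 0.50486707 -0.03270838  0.25717139] 0.03402525288248255 [ -3.03683702   0.17240321 -13.44866759] 29.423287525567314
0.91 [298.48  175.392] pred held [301.50319493 177.56097615]
```

View pics/z3.png

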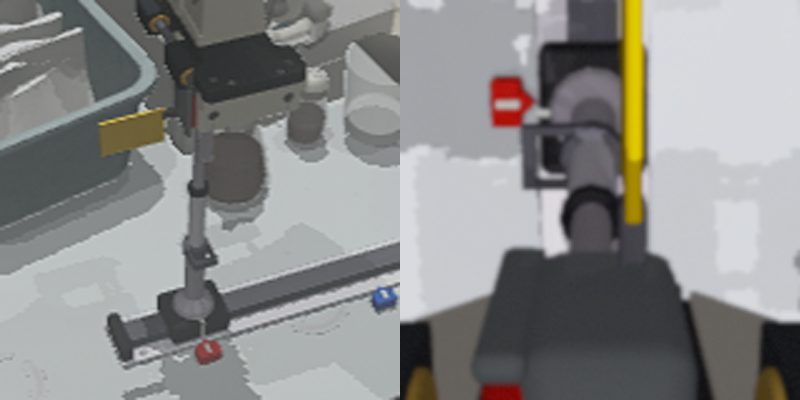

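Call:
carry_out --claw '[2.5,2.5,2.5,2.5,2.5]' --delta_pos '[[0,0,-0.1],[0,0,-0.1],[0,0,0],[0,0,0],[0,0,0]]' --angular '[[0,0,0],[0,0,0],[0,0,0],[0,0,0],[0,0,0]]' --force 45

```text
clock: 12.7
position: [0.5044, -0.033, 0.2578]
ee_rot: [-2.368, -2.062, 0.003]
force: [0.1, 0.9, -29.9]
width: 0.321
gripper_force: 44.9
```

```bash
python3 - <<'E'
from h import *
ya=np.array([np.sin(.132),np.cos(.132),0]);xa=np.array([np.cos(.132),-np.sin(.132),0])
s=arm.observe();print(s["position"],s["position"]@ya,s["force"],s["width"]*91.8)
d=arm.get_image("wrist")
for z in(.03,.035):print("tick",onz(d,(200+540/2.5,130+113/2.5),z)@ya)
for z in(.006,.009):print("tip",onz(d,(200+533/2.5,130+103/2.5),z)@ya)
for z in(.23,.248,.265):print(onz(d,(294,92.5),z)@ya-.078)
E
```

```text
[ 0.50444218 -0.03300021  0.25780018] 0.033680035476999264 [  0.14764985   0.8841552  -29.90218827] 29.44332517526469
tick 0.03150234457812267
tick 0.03249389850764413
tip 0.031266700162190575
tip 0.031828482434646116
0.03335668542173556
0.03302399783385469
0.03270979288974499
```

Call:
carry_out --claw '[2.5,2.5,2.5,2.5,2.5]' --delta_pos '[[0,0,0.1],[0,0,0],[0,0,0],[0,0,0],[0,0,0]]' --angular '[[0,0,0],[0,0,0],[0,0,0],[0,0,0],[0,0,0]]' --force 45

```text
clock: 13.25
position: [0.5045, -0.0329, 0.2577]
ee_rot: [-2.369, -2.062, 0.002]
force: [-0.8, -0.8, -27.9]
width: 0.313
gripper_force: 44.9
```

```bash
python3 -c "
from cell import arm
s=arm.observe();print(s['position'],s['force'],s['gripper_force'])
print(arm.sign_off())"
```

```text
[ 0.50454288 -0.03291105  0.25767125] [ -0.79042518  -0.76389906 -27.88293745] 44.94272589683533
the job is handed in; nothing more can be done
None
```

I slid the carriage to the red clip (index line about 1 mm off by my last wrist-camera measurement), pulled the mast up to its firm second stop and handed the job in still gripping it with 45 N; the hand-in gave no verdict, so I can't confirm a pass.

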